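# Line up a casket hinge for its pin

## Task

Slide the jig's carriage all the way to its end stop, so that the jamb leaf's knuckles stand in front of the waiting hinge pin. Then take the loose hinge leaf that matches, the one with a single knuckle in the middle, lift it out of its dowel stand and lower it knuckle down into the gap between the two jamb knuckles, so that the three bores line up for the pin. Finish while still gripping the leaf upright and aligned there, with the carriage still at its stop; leave the other leaf, the tin, the bone die and the eraser where they are.

Things in the scene. Friction and masses are not known exactly. Their poses are not given: they have to be found in the camera images.
- leaf_grip (a point): Matching hinge leaf, loose, 82 mm tall: wooden strip 44 x 20 mm, 52 mm tall, on a 4 mm brass plate; at the bottom one brass knuckle in the middle (tube 20 mm outside, 24 mm long). Same when turned half round. Point: in the strip, 64 mm above the leaf's underside, 18 mm below its top, 54 mm above the bore. x along strip and bore, y across the 20 mm (grip this way), z up.
- leaf_bore (a point): Centre of the matching leaf's knuckle, on the axis of its 12 mm bore, 10 mm above the leaf's underside. x along the bore, z up the leaf.
- other_leaf_grip (a point): The leaf that does not match; leave it in its stand. Same strip and height, but two short knuckles at the outer ends of its lower edge and none in the middle. Point and axes as leaf_grip. The two stands, left of the jig, swap places.
- stand_a: Wooden stand of the matching leaf, fixed, 70 x 56 mm; origin on the bench at its centre, x along the leaf. The leaf stands upright in it with about 1 mm play, its underside 6 mm above the bench, between 4 dowels (7 mm thick, 48 mm high; 28 mm free between the two on each side). It comes out straight up; its underside must rise over 48 mm.
- carriage (a joint): Aluminium carriage on the steel slide jig, which is fixed to the bench: 0 m = right-hand end, 0.10 m = against the end stop, the upright steel bar at the jig's left end. Slides along the jig's y (about world +y), needs about 3 N, stays where it is left.
- carriage_knob (a point): Upright round steel knob at the robot's end of the carriage, 22 mm thick, 34 mm tall; point on its axis, 17 mm below its top, 53 mm above the bench. Moves with the carriage. y = the way the carriage slides to the stop, x = along the jamb bores.
- jamb_bore (a point): Where leaf_bore belongs: on the axis of the two jamb knuckles (20 mm outside, 12 mm bore), mid-way in the 32 mm gap between them, 52 mm above the bench. Moves with the carriage; 56 mm in x, -12 mm in y from carriage_knob. x along the bores, y toward the stop. In the gap is a rebate: floor 11 mm below this point, wall 12 mm away at +y up to 6 mm above it; open at -y and on top.
- jig: The slide jig, fixed, 115 x 192 mm; origin on the bench near its middle, x along the jamb bores, y to the stop. With the carriage at the stop, the bores face an 8 mm steel pin in a guide post on the far side. Nothing on jig or carriage is higher than 70 mm above the bench (the knob's top).
- flux_tin_mid (a point): Centre of a round grey tin, 57 mm wide, 30 mm tall; leave it.
- die_mid (a point): Centre of a bone dapping cube of about 25 mm; leave it.
- eraser_mid (a point): Centre of an eraser 33 x 41 x 11 mm; leave it.

How it is judged:
By the outcome, as a careful person would: the job done as asked, in the order asked, and still so for the second after the job is handed in, while the arm keeps its last pose, push and grip.
It also fails if it takes over 58 s, if anything falls off the work surface, if the arm or the gripper's body presses on something with over 40 N, if the wrist force passes 120 N, or if a joint passes its speed limit or range.

## Robot

A 6-joint arm with a two-finger parallel gripper is mounted at the origin on a cart in front of the work surface, level with it; the furniture and walls round the work are solid. World frame = base frame: x ahead of the robot, y to its left, z up, the work surface at z = 0. Lengths are in m, angles in rad, forces in N, time in s.
With the tool pointing down it reaches from about 0.3 to 0.775 m from the base axis. Payload 14.6 kg.
Tool frame: the origin (TCP) lies midway between the tips of the shut fingers; the grasp point (between the pads) lies 19 mm behind it (ctrl.tcp_to_grasp is the z of the grasp point in the tool frame, in m); z points along the fingers, y is the line along which they close (so a half turn about z gives the same grasp; the last joint's range is limited). The gripper opens to 94 mm and grips with 3 to 60 N. Pads are 16 mm wide; open, the fingers measure 119 mm over their backs; the gripper's body (75 mm by 177 mm) begins 78 mm behind the grasp point.
Start: joints at [1.247, 0.3, 1.521, -0, 1.321, -0.067], TCP at [0.14, 0.532, 0.169] pointing down, gripper open.
Joint ranges: [-3.03, 3.03], [-0.79, 2.21], [0.23, 2.52], [-1.04, 4.18], [0, 3.07], [-2.55, 2.55]. Speed limits (rad/s): [2.22, 2.22, 2.57, 3.14, 3.14, 3.14].

## Interface

Orientations are given as [roll, pitch, yaw] about the fixed x, y, z axes, in that order (R = Rz(yaw) Ry(pitch) Rx(roll)).
In Python, from station import monitor, camera, ctrl gives the robot as it stands.
- The arm moves only by the tool apply_moves, never from a script. Its argument "plan" is one flat list of numbers, 4 for each row, row after row: the shift along the tool's x, y, z in mm, then the turn about the tool's z in rad. In form: [dx, dy, dz, spin, dx, dy, dz, spin, ...]. A call has 1 to 20 rows; each row shifts and turns the commanded pose from where the row before left it, along the tool's axes as they then stand; what a row does not reach is not made up. A row lasts 1/10 s, in which the tool goes at most 50 mm and 8.59 degrees, less where a joint would pass 70% of its speed; a pose out of reach is approached as far as the arm can. A call is refused whole if a number of a shift passes 50 or a number of a turn 0.15, either way. A call with a gripper value outside its range is refused whole. "hand" is the gripper command: -1 is shut, 1 is fully open, values between are in proportion, set as the call begins (left out, the last holds). The fingers move at their own pace and stop on an object; "squeeze" is the grip in N (left out, the last holds). Time passes only in rows, so rows that do not move let the fingers close. It gives the time, the measured TCP pose, the force, the opening and the grip force at its end, in the units of the state.
- monitor.get_obs(): the state, without advancing time (a new reading comes with each control period).
- camera(name): name is "scene" or "top"; returns a dict with "image" (384x512x3 uint8, red, green, blue), "range_z" (384x512 float32, m along the optical axis (not along the pixel's ray), 0 where there is no reading), "mtx" (3x3 intrinsics, pixels), "rvec" (rotation vector, rad) and "tvec" (3), from world to camera coordinates, as OpenCV has them. Camera axes: x right, y down, z forward; pixel columns grow to the right and rows downward; lengths in m; the calibration is good to about 2 mm. A picture is of the moment at which its call begins.
- ctrl.hand_in(): hands the job in; it is judged then, once.
The state is a dict: "time_s": time; "qpos": joint angles; "joint_vel": joint speeds; "tau": joint torques, N m; "ee_pos": TCP position; "eef_rot": TCP orientation; "force": force on the tool from outside, world axes, zero at the start; "moment": the same for the moment, N m; "grip_width": finger opening in m; "grip_force": force on a finger pad.
Only numpy, scipy, OpenCV 4.12 (cv2) and the standard library are available. Lean on these libraries where they do the work, as an engineer would, in place of code of your own. Each camera call takes 0.05 s, during which the arm holds its last target. There are 200 camera calls.

## Working session

There is one attempt and no reset: what is moved stays moved. The work goes in short steps, Python scripts to look and compute and a tool call to move; the robot and the scene stay as the last step left them, time stands still between calls to the robot, and variables do not carry over. Pictures are saved under pics/ and viewed, at most 10 in all, crops included, and the job is handed in when it is done.

Besides the shell and the picture viewer there is one more tool, called after "Request:" by a JSON object that holds its "name" and its "arguments", one argument or row to a line. apply_moves: Moves the arm, as the interface text tells. Its arguments: {"type":"object","properties":{"plan":{"type":"array","items":{"type":"number"}},"hand":{"type":"number"},"squeeze":{"type":"number"}},"required":["plan"]}

```bash
mkdir -p pics; cat > h.py <<'E'
import numpy as np, cv2
from station import monitor, camera, ctrl
def cloud(c):
    R=cv2.Rodrigues(np.array(c["rvec"],float))[0]; t=np.array(c["tvec"],float).ravel(); K=np.array(c["mtx"])
    v,u=np.mgrid[0:384,0:512]; z=c["range_z"]
    P=np.stack([(u-K[0,2])/K[0,0]*z,(v-K[1,2])/K[1,1]*z,z],-1)
    W=(P-t)@R; W[z==0]=np.nan
    return W
E
python3 - <<'E'
from h import *
for n in("scene","top"):
    c=camera(n); cv2.imwrite(f"pics/{n}0.png",c["image"][...,::-1]); np.savez(f"{n}0.npz",**c)
    R=cv2.Rodrigues(np.array(c["rvec"],float))[0]; print(n,c["mtx"],-R.T@np.ravel(c["tvec"]))
print(monitor.get_obs(),ctrl.tcp_to_grasp)
E
```

```text
scene [[388.25882809   0.         251.81389297]
 [  0.         388.25882809 184.14713955]
 [  0.           0.           1.        ]] [ 0.09071446 -0.42738158  0.74334639]
top [[423.57108318   0.         251.49427183]
 [  0.         423.57108318 201.72814092]
 [  0.           0.           1.        ]] [ 0.48027508 -0.12185318  0.98845348]
{'time_s': 0.1, 'qpos': array([ 1.24738510e+00,  3.00401324e-01,  1.52149012e+00, -3.11403788e-06,
        1.32068275e+00, -6.65858216e-02]), 'joint_vel': array([ 0.00141371, -0.00085837, -0.00075893,  0.00016205,  0.00263841,
       -0.00139021]), 'tau': array([ 1.96765919e-03, -5.32641113e+01, -3.53289771e+01,  7.10595120e-02,
        2.34146143e-02, -7.12920701e-05]), 'ee_pos': array([0.13962137, 0.53171979, 0.16886309]), 'eef_rot': array([-3.14061309e+00, -6.22987960e-05,  2.88476799e+00]), 'force': array([ 0.04433872, -0.67623242, -0.46076769]), 'moment': array([0.06933886, 0.00220551, 0.00077933]), 'grip_force': 0.0, 'grip_width': 0.09396167397436221} -0.0188
```

View pics/scene0.png

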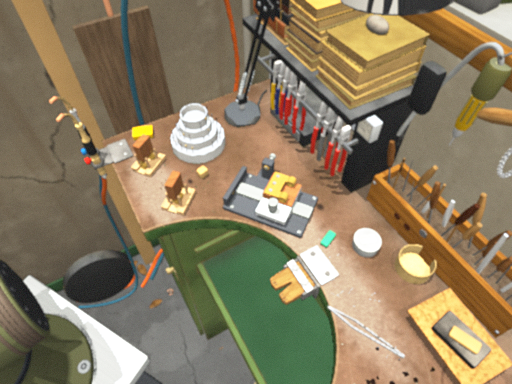

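View pics/top0.png

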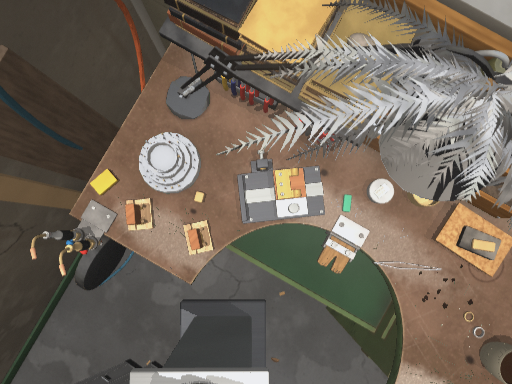

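Scene view: stands at (148,158) and (178,195), jig around (270,200), knob (272,205). Top view: stands at (138,213) and (199,237), jig at (282,193), knob at (293,209). Next I zoom in to tell the leaves apart.

```bash
python3 - <<'E'
from h import *
s=np.load("scene0.npz"); t=np.load("top0.npz")
a=cv2.resize(s["image"][125:220,125:215],None,fx=6,fy=6,interpolation=2)[...,::-1]
b=cv2.resize(s["image"][145:240,215:325],None,fx=5,fy=5,interpolation=2)[...,::-1]
cc=cv2.resize(t["image"][145:262,112:335],None,fx=3.5,fy=3.5,interpolation=2)[...,::-1]
cv2.imwrite("pics/a.png",a);cv2.imwrite("pics/c.png",cc)
W=cloud(t)
# top surfaces in top view
def comps(z0,z1,minA=8):
    m=((W[...,2]>z0)&(W[...,2]<z1)).astype(np.uint8); m[:, :110]=0;m[:,340:]=0;m[:145]=0;m[262:]=0
    n,l,st,ce=cv2.connectedComponentsWithStats(m)
    for i in range(1,n):
        if st[i,4]>=minA:
            p=W[l==i]; r=cv2.minAreaRect((p[:,:2]*1000).astype(np.float32))
            print(z0,z1,ce[i].round(1),st[i,4],p.mean(0).round(4),np.round(r[0],1),np.round(r[1],1),round(r[2],1))
comps(.078,.1);comps(.064,.076);comps(.04,.064);comps(.008,.04)
E
```

```text
0.078 0.1 [162.  156.8] 512 [0.6267 0.0666 0.0962] [626.4  67.1] [52.6 51.9] 89.3
0.078 0.1 [170.  165.5] 264 [0.6092 0.0511 0.0878] [614.8  58.6] [53.1 78.3] 31.0
0.078 0.1 [130.4 213.7] 216 [0.5066 0.1348 0.0873] [506.9 135.9] [44.  20.5] 5.9
0.078 0.1 [193.8 238.9] 201 [ 4.525e-01 -1.000e-04  8.810e-02] [452.6   0.6] [43.4 20.2] 12.5
0.064 0.076 [172.3 168.6] 246 [0.6053 0.0502 0.0666] [608.7  59. ] [ 68.6 101.9] 22.1
0.064 0.076 [262.  162.8] 51 [ 0.6175 -0.1463  0.0654] [ 617.5 -146. ] [15.9 24.2] 5.9
0.064 0.076 [293.1 207.6] 80 [ 0.5186 -0.213   0.0701] [ 518.7 -212.9] [20.1 20.4] 43.6
0.064 0.076 [136.7 213.6] 31 [0.5071 0.1261 0.0702] [507.4 126.2] [41.4  1.9] 6.5
0.04 0.064 [175.9 171. ] 427 [0.6018 0.0445 0.054 ] [607.3  46.5] [ 67.5 128.8] 40.2
0.04 0.064 [142.9 159.8] 67 [0.6273 0.1182 0.0534] [628.5 119.5] [50.7 21.5] 0.4
0.04 0.064 [261.3 160.3] 111 [ 0.624  -0.145   0.0593] [ 626.3 -144. ] [42.9 25.4] 13.4
0.04 0.064 [288.4 183.2] 856 [ 0.5734 -0.205   0.0537] [ 573.  -207.1] [67.9 69.2] 5.0
0.04 0.064 [240.4 186.9] 77 [ 0.5667 -0.098   0.0415] [567.7 -98.1] [52.4 10.
[... 481 characters left out ...]
] [ 566.5 -188.9] [142.3 192.1] 6.0
0.008 0.04 [112.2 178.9] 66 [0.5891 0.1984 0.0147] [589.  196.5] [15.6 32.5] 85.5
0.008 0.04 [199.  196.4] 97 [ 0.5472 -0.0027  0.0209] [547.4  -1.8] [20.4 23.9] 71.2
0.008 0.04 [147.3 213.1] 254 [0.5098 0.1167 0.0152] [509.8 119. ] [69.5 23. ] 4.2
0.008 0.04 [129.5 201.4] 31 [0.5369 0.1582 0.0143] [536.7 157.7] [ 7.2 17.8] 0.4
0.008 0.04 [205.6 234.9] 251 [ 0.4592 -0.0174  0.0151] [458.1 -15.5] [69.5 24. ] 13.7
0.008 0.04 [132.6 226.8] 49 [0.4785 0.1504 0.0143] [478.1 148.9] [11.6 25.2] 6.1
0.008 0.04 [188.6 238.2] 145 [0.4519 0.0217 0.0139] [451.  17.] [69.5 23.8] 10.4
0.008 0.04 [333.6 244.7] 19 [ 0.4351 -0.3113  0.0102] [ 434.5 -311.2] [ 9.3 10.2] 55.0
```

View pics/a.png

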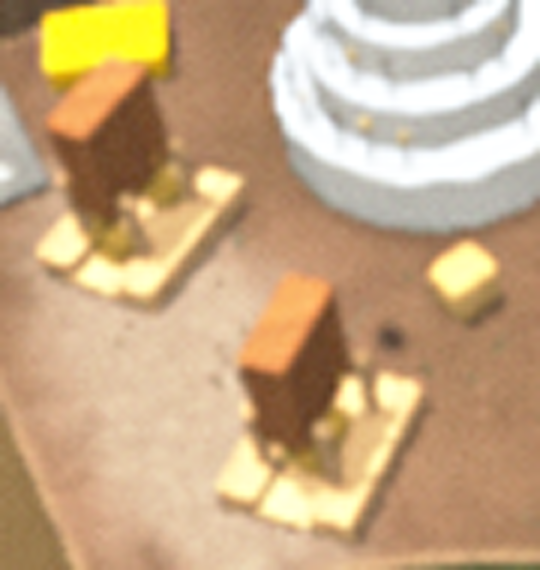

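View pics/c.png

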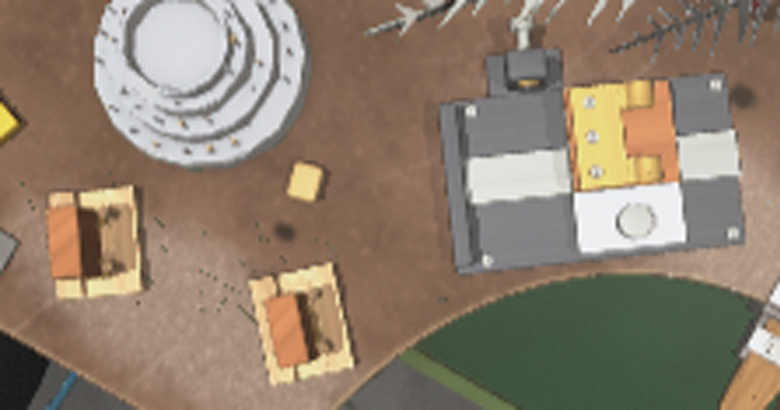

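```bash
python3 - <<'E'
from h import *
for n in("scene","top"):
    c=np.load(n+"0.npz"); W=cloud(c); hsv=cv2.cvtColor(c["image"],cv2.COLOR_RGB2HSV)
    for nm,cx,cy,a in(("left",.507,.1355,6),("front",.4526,.0006,12.5)):
        a=np.radians(a); d=W[...,:2]-[cx,cy]
        x=(d[...,0]*np.cos(a)+d[...,1]*np.sin(a))*1e3; y=(-d[...,0]*np.sin(a)+d[...,1]*np.cos(a))*1e3; z=W[...,2]*1e3
        m=(abs(x)<36)&(abs(y)<13)&(z>5)&(z<34)
        vs,us=np.where(m); o=np.argsort(x[m])
        print(n,nm); print([(int(x[v,u]),int(y[v,u]),int(z[v,u]),*map(int,hsv[v,u])) for v,u in zip(vs[o],us[o])])
E
```

```text
scene left
[(-33, 12, 15, 16, 118, 222), (-33, 8, 9, 18, 111, 233), (-32, -8, 5, 17, 100, 225), (-32, -12, 11, 21, 100, 247), (-32, 7, 5, 18, 96, 230), (-32, -1, 5, 20, 100, 239), (-31, 11, 10, 16, 114, 190), (-31, 0, 7, 26, 79, 255), (-31, -4, 6, 23, 86, 255), (-30, 11, 13, 16, 122, 220), (-30, 10, 17, 25, 84, 255), (-30, 0, 7, 28, 68, 255), (-30, -6, 5, 25, 84, 255), (-30, 8, 6, 25, 89, 255), (-29, 2, 8, 30, 43, 255), (-29, -6, 8, 29, 63, 255), (-29, 6, 6, 30, 59, 255), (-29, 11, 7, 17, 114, 221), (-28, 0, 8, 30, 42, 255), (-28, 9, 7, 23, 95, 253), (-27, 10, 14, 19, 108, 241), (-26, -1, 7, 30, 45, 255), (-26, 4, 7, 30, 38, 255), (-25, -11, 14, 26, 72, 255), (-25, -3, 6, 29, 52, 255), (-24, 12, 13, 27, 78, 255), (-24, 3, 6, 30, 39, 255), (-23, -5, 5, 28, 57, 255), (-23, 0, 6, 30, 42, 255), (-23, 11, 13, 19, 110, 238), (-23, 10, 5, 25, 93, 254), (-23, 12, 8, 15, 123, 199), (-22, 8, 5, 30, 53, 255), (-21, -3, 6, 29, 60, 255), (-21, 11, 14, 26, 77, 255), (-21, 2, 7, 30, 62, 255), (-21, -1, 8, 25, 89, 255), (-21, 5, 5, 30, 43, 255), (-21, -4, 21, 21, 167, 183), (-20, 2, 29, 19, 149, 170
[... 13706 characters left out ...]
30, 10, 9, 15, 99, 136), (30, 11, 14, 17, 98, 218), (30, -8, 5, 25, 70, 237), (30, -6, 8, 22, 84, 236), (31, 5, 8, 21, 83, 236), (31, -4, 8, 22, 80, 236), (31, 7, 8, 21, 83, 236), (31, -12, 15, 25, 49, 237), (32, -1, 5, 26, 63, 237), (32, 9, 7, 15, 100, 165), (32, 0, 8, 26, 67, 237), (32, 11, 14, 15, 101, 159), (32, -8, 6, 25, 70, 237), (33, 2, 7, 25, 68, 237), (33, -6, 5, 25, 70, 236), (33, 5, 5, 21, 74, 237), (34, 7, 7, 21, 85, 233), (34, -12, 12, 25, 72, 231), (34, -2, 6, 26, 71, 229), (34, 9, 5, 15, 100, 160), (34, 10, 16, 14, 94, 103), (34, 0, 5, 25, 75, 228), (34, -9, 8, 25, 77, 225), (35, 12, 16, 17, 97, 216), (35, 2, 5, 26, 69, 226), (35, -7, 8, 26, 69, 228), (35, 4, 8, 24, 54, 227)]
```

Brass pixels under the front leaf lie at x = -10..12 mm, so that is the single middle knuckle. The left leaf has brass only at ±13..22 mm. So the match is the front leaf at about (0.4526, 0.0006), yaw about 12.5°. The knob is at (0.5187, -0.2130) with its top at 0.070, which agrees with the given size. I'll turn to yaw 186° and travel to above the knob.

Request:
{"name": "apply_moves", "arguments": {
  "plan": [0,0,0,-0.09,0,0,0,-0.09,0,0,0,-0.09,0,0,0,-0.0915,-15,-39,0,0,-15,-39,0,0,-15,-39,0,0,-15,-39,0,0,-15,-39,0,0,-15,-39,0,0,-15,-39,0,0,-15,-39,0,0,-15,-39,0,0,-15,-39,0,0],
  "hand": 0.06,
  "squeeze": 15
}}

```text
time_s: 1.5
ee_pos: [0.3299, 0.1582, 0.1694]
eef_rot: [3.142, 0.0, -3.037]
force: [0.4, 1.5, 1.3]
grip_width: 0.0498
grip_force: 0.0
```

Request:
{"name": "apply_moves", "arguments": {
  "plan": [-15,-39,0,0,-15,-39,0,0,-15,-39,0,0,-15,-39,0,0,-15,-39,0,0,-15,-39,0,0,-15,-39,0,0,-15,-39,0,0,-15,-39,0,0,-15,-39,0,0,0,0,0,0,0,0,0,0]
}}

```text
time_s: 2.7
ee_pos: [0.5192, -0.2126, 0.1685]
eef_rot: [3.141, -0.001, -3.038]
force: [-0.6, 0.6, -0.4]
grip_width: 0.0497
grip_force: 0.0
```

Request:
{"name": "apply_moves", "arguments": {
  "plan": [0,0,40,0,0,0,40,0,0,0,25,0,0,0,12,0,0,0,9,0,0,0,0,0,0,0,0,0]
}}

```text
time_s: 3.4
ee_pos: [0.5201, -0.2125, 0.0446]
eef_rot: [-3.141, 0.001, -3.037]
force: [-0.6, 0.6, 0.6]
grip_width: 0.05
grip_force: 0.0
```

Request:
{"name": "apply_moves", "arguments": {
  "plan": [0,0,0,0,0,0,0,0,0,0,0,0,0,0,0,0,0,0,0,0,0,0,0,0,0,0,0,0,0,0,0,0],
  "hand": -1
}}

```text
time_s: 4.2
ee_pos: [0.5196, -0.2124, 0.0433]
eef_rot: [3.142, -0.0, -3.037]
force: [-0.6, -0.2, -0.2]
grip_width: 0.0006
grip_force: 0.0
```

```bash
python3 - <<'E'
from h import *
im=[]
for n,sl in(("scene",(slice(130,240),slice(200,340))),("top",(slice(130,240),slice(220,360)))):
    c=camera(n); np.savez(n+"1.npz",**c); im.append(cv2.resize(c["image"][sl],None,fx=4,fy=4,interpolation=2)[...,::-1])
cv2.imwrite("pics/d.png",cv2.resize(np.hstack(im),(800,314),interpolation=3))
E
```

```text
(no output)
```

View pics/d.png

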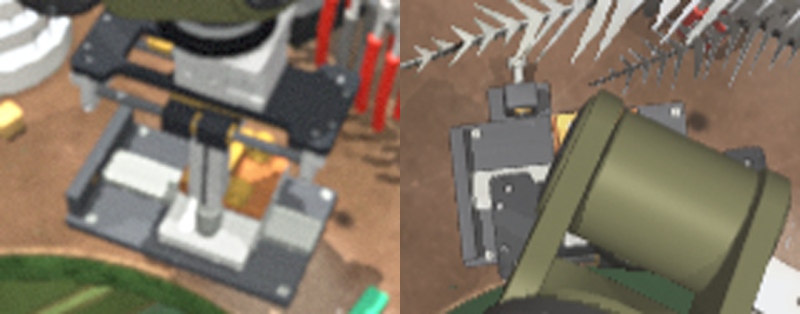

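The picture shows the shut fingers at about (208,170) in the left half, with only the knob's lower part visible at (208,222). I'll check depth there to see whether the fingers are beside, behind or on the knob.

```bash
python3 - <<'E'
from h import *
c=np.load("scene1.npz"); W=cloud(c)*1e3
b=np.load("scene0.npz"); W0=cloud(b)*1e3
x,y,z=W[...,0],W[...,1],W[...,2]
# crop px (X,Y)/2.857 -> image
for v in range(178,214,3):
    print(v,[tuple(np.nan_to_num(W[v,u]).astype(int))for u in range(264,284,3)])
print("before")
for v in range(190,214,3):
    print(v,[tuple(np.nan_to_num(W0[v,u]).astype(int))for u in range(264,284,3)])
# fingertip in image
K=c["mtx"]
for P in([.5196,-.2124,.0433],[.5187,-.213,.07]):
    print(cv2.projectPoints(np.array([P]),c["rvec"],c["tvec"],K,None)[0].ravel())
E
```

```text
178 [(np.int64(485), np.int64(-211), np.int64(186)), (np.int64(509), np.int64(-205), np.int64(156)), (np.int64(486), np.int64(-223), np.int64(192)), (np.int64(488), np.int64(-228), np.int64(193)), (np.int64(487), np.int64(-234), np.int64(197)), (np.int64(490), np.int64(-239), np.int64(197)), (np.int64(497), np.int64(-242), np.int64(192))]
181 [(np.int64(602), np.int64(-147), np.int64(8)), (np.int64(509), np.int64(-205), np.int64(146)), (np.int64(509), np.int64(-211), np.int64(150)), (np.int64(488), np.int64(-228), np.int64(183)), (np.int64(488), np.int64(-234), np.int64(187)), (np.int64(492), np.int64(-239), np.int64(186)), (np.int64(589), np.int64(-201), np.int64(56))]
184 [(np.int64(591), np.int64(-153), np.int64(12)), (np.int64(508), np.int64(-205), np.int64(138)), (np.int64(511), np.int64(-211), np.int64(139)), (np.int64(510), np.int64(-218), np.int64(144)), (np.int64(511), np.int64(-224), np.int64(146)), (np.int64(523), np.int64(-225), np.int64(134)), (np.int64(581), np.int64(-205), np.int64(57))]
187 [(np.int64(584), np.int64(-157), np.int64(11)), (np.int64(509), np.int64(-205)
[... 4975 characters left out ...]
.int64(-196), np.int64(39)), (np.int64(520), np.int64(-201), np.int64(37)), (np.int64(509), np.int64(-214), np.int64(59)), (np.int64(511), np.int64(-220), np.int64(61)), (np.int64(518), np.int64(-224), np.int64(56)), (np.int64(533), np.int64(-224), np.int64(36)), (np.int64(536), np.int64(-230), np.int64(37))]
211 [(np.int64(509), np.int64(-199), np.int64(37)), (np.int64(514), np.int64(-204), np.int64(34)), (np.int64(508), np.int64(-215), np.int64(51)), (np.int64(512), np.int64(-220), np.int64(49)), (np.int64(523), np.int64(-222), np.int64(36)), (np.int64(527), np.int64(-227), np.int64(35)), (np.int64(529), np.int64(-233), np.int64(37))]
[271.32425111 208.64173682]
[271.68603841 201.94609861]
```

Depth shows the fingers' lower ends at about z = 0.08, above the knob's top at 0.07, and the gripper body is correspondingly high. The reported TCP z is 0.043, so the reading and the camera disagree by nearly 40 mm. I'll check this by opening the fingers and raising them clear, then measuring where the tips are in both views before going lower.

Request:
{"name": "apply_moves", "arguments": {
  "plan": [0,0,-20,0,0,0,-10,0,0,0,0,0,0,0,0,0,0,0,0,0],
  "hand": 0.06
}}

```text
time_s: 4.8
ee_pos: [0.5192, -0.2123, 0.0726]
eef_rot: [3.141, -0.001, -3.037]
force: [0.1, -0.4, 0.4]
grip_width: 0.0367
grip_force: 0.0
```

```bash
python3 - <<'E'
from h import *
o=monitor.get_obs(); print(o["ee_pos"],o["qpos"].round(4),o["grip_width"])
c=camera("scene"); np.savez("scene2.npz",**c); W=cloud(c)*1e3
a=cv2.resize(c["image"][120:230,210:340],None,fx=5,fy=5,interpolation=2)[...,::-1]; cv2.imwrite("pics/e.png",a)
d=np.linalg.norm(W-cloud(np.load("scene0.npz"))*1e3,axis=2)
m=(d>15)&(abs(W[...,0]-518)<30)&(abs(W[...,1]+214)<60)&(W[...,2]<150)
v,u=np.where(m)
for cu in np.unique(u):
    k=u==cu; i=v[k].argmax(); print(cu,v[k][i],W[v[k][i],cu].astype(int).tolist(),end=' ')
E
```

```text
[ 0.51924395 -0.21225325  0.07260788] [-0.4533  0.4212  1.5932 -0.      1.1282 -2.1288] 0.03673652432511862
257 186 [506, -184, 120] 258 187 [506, -186, 118] 259 188 [507, -188, 115] 260 189 [508, -190, 112] 261 190 [508, -192, 110] 262 190 [508, -194, 111] 263 189 [512, -194, 110] 264 187 [517, -194, 111] 265 185 [524, -193, 109] 280 197 [512, -234, 110] 281 197 [512, -236, 111] 282 196 [513, -238, 114] 283 196 [514, -240, 115] 284 196 [512, -242, 118] 285 195 [512, -244, 123] 286 193 [520, -243, 120] 287 191 [524, -243, 122] 288 189 [530, -242, 121] 289 182 [532, -242, 141]
```

View pics/e.png

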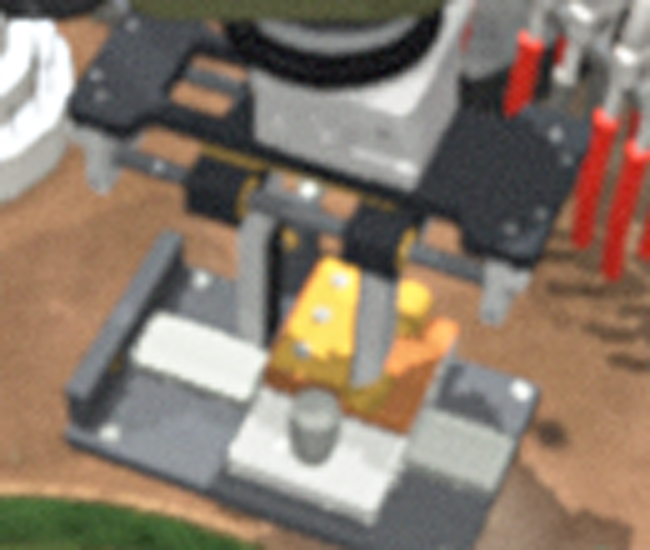

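The tips show at z ≈ 0.110 in depth against a reported 0.0726, so the true tip height is about 37 mm above the reading. In xy they agree within 2 mm: the fingers' centre is (0.518, -0.214) and straddles the knob. I'll trust the camera and lower in small steps while watching the force.

Request:
{"name": "apply_moves", "arguments": {
  "plan": [0,0,20,0,0,0,15,0,0,0,5,0,0,0,2,0,0,0,2,0,0,0,2,0]
}}

```text
time_s: 5.45
ee_pos: [0.5199, -0.2126, 0.0278]
eef_rot: [-3.141, 0.001, -3.037]
force: [-0.3, 0.8, 0.1]
grip_width: 0.0504
grip_force: 0.0
```

```bash
cat > tip.py <<'E'
from h import *
def tip(dev=15):
    o=monitor.get_obs(); p=o["ee_pos"]*1e3
    c=camera("scene"); W=cloud(c)*1e3
    d=np.linalg.norm(W-cloud(np.load("scene0.npz"))*1e3,axis=2)
    m=(d>dev)&(abs(W[...,0]-p[0])<30)&(abs(W[...,1]-p[1])<60)&(W[...,2]<p[2]+70)
    v,u=np.where(m); print(p.round(1),o["force"].round(1),o["grip_width"],o["grip_force"])
    for cu in np.unique(u):
        k=u==cu; i=v[k].argmax(); print(cu,v[k][i],W[v[k][i],cu].astype(int).tolist(),end=' ')
    return c
if __name__=="__main__": tip()
E
python3 tip.py
```

```text
[ 519.9 -212.6   27.8] [-0.3  0.8  0.1] 0.050429208969947834 0.0
255 198 [508, -178, 72] 256 199 [507, -180, 71] 257 200 [508, -183, 68] 258 201 [507, -186, 68] 259 202 [508, -187, 64] 260 201 [510, -189, 67] 261 199 [515, -188, 68] 262 197 [521, -187, 67] 282 210 [513, -240, 67] 283 210 [513, -242, 68] 284 210 [513, -245, 69] 285 210 [513, -247, 71] 286 209 [514, -248, 74] 287 209 [514, -251, 76] 288 207 [521, -250, 74] 289 205 [528, -248, 71] 290 203 [533, -248, 73]
```

Offset confirmed: reported 27.8, true tip about 65. I'll go down another 20 mm and close.

Request:
{"name": "apply_moves", "arguments": {
  "plan": [0,0,8,0,0,0,6,0,0,0,4,0,0,0,2,0,0,0,0,0,0,0,0,0]
}}

```text
time_s: 6.1
ee_pos: [0.5196, -0.2125, 0.0074]
eef_rot: [-3.142, 0.0, -3.037]
force: [0.7, 0.8, 0.4]
grip_width: 0.0496
grip_force: 0.0
```

Request:
{"name": "apply_moves", "arguments": {
  "plan": [0,0,0,0,0,0,0,0,0,0,0,0,0,0,0,0,0,0,0,0,0,0,0,0],
  "hand": -1
}}

```text
time_s: 6.7
ee_pos: [0.5196, -0.2125, 0.0074]
eef_rot: [-3.141, 0.0, -3.037]
force: [-1.2, -0.3, 1.0]
grip_width: 0.0214
grip_force: 15.0
```

Request:
{"name": "apply_moves", "arguments": {
  "plan": [0,5,0,0,0,8,0,0,0,8,0,0,0,8,0,0,0,8,0,0,0,8,0,0,0,5,0,0,0,2,0,0]
}}

```text
time_s: 7.5
ee_pos: [0.5141, -0.1601, 0.0074]
eef_rot: [3.142, -0.0, -3.036]
force: [0.9, -3.7, 1.6]
grip_width: 0.0215
grip_force: 15.0
```

Request:
{"name": "apply_moves", "arguments": {
  "plan": [0,2,0,0,0,2,0,0,0,2,0,0,0,2,0,0]
}}

```text
time_s: 7.9
ee_pos: [0.5133, -0.1528, 0.0074]
eef_rot: [-3.142, 0.0, -3.037]
force: [1.1, -3.4, 2.5]
grip_width: 0.0216
grip_force: 15.0
```

```bash
python3 - <<'E'
from h import *
c=camera("scene"); W=cloud(c)*1e3
cv2.imwrite("pics/f.png",cv2.resize(c["image"][120:230,200:340],None,fx=5,fy=5,interpolation=2)[...,::-1])
a=np.radians(6); X=W[...,0]*np.cos(a)+W[...,1]*np.sin(a); Y=-W[...,0]*np.sin(a)+W[...,1]*np.cos(a)
W0=cloud(np.load("scene0.npz"))*1e3
for w in(W0,W):
    X=w[...,0]*np.cos(a)+w[...,1]*np.sin(a); Y=-w[...,0]*np.sin(a)+w[...,1]*np.cos(a)
    z=w[...,2]; base=519*np.cos(a)-213*np.sin(a)
    m=(abs(X-base)<22)&(abs(z-36)<2.5)&(Y>-330)&(Y<-165+80); print("carriage top Y",np.percentile(Y[m],[1,99]))
    m=(abs(X-base)<22)&(abs(z-41.5)<2)&(Y>-180); print("stop Y",np.percentile(Y[m],[1,99]) if m.any() else 0)
E
```

```text
carriage top Y [-301.79775768 -157.63972186]
stop Y [-163.67434128  534.07186867]
carriage top Y [-241.26957709 -156.99106423]
stop Y [-163.9560723    95.15351797]
```

Request:
{"name": "apply_moves", "arguments": {
  "plan": [0,2,0,0,0,2,0,0,0,2,0,0]
}}

```text
time_s: 8.25
ee_pos: [0.5127, -0.1467, 0.0074]
eef_rot: [-3.142, 0.0, -3.037]
force: [1.5, -3.4, 2.7]
grip_width: 0.0218
grip_force: 15.0
```

Request:
{"name": "apply_moves", "arguments": {
  "plan": [0,1.5,0,0,0,1.5,0,0]
}}

```text
time_s: 8.45
ee_pos: [0.5126, -0.1452, 0.0074]
eef_rot: [-3.139, 0.001, -3.037]
force: [2.1, -23.6, -2.7]
grip_width: 0.0219
grip_force: 15.0
```

Contact with the stop: force is 24 N after about 68 mm of travel. I'll release and rise, then look at the jig and leaf again.

Request:
{"name": "apply_moves", "arguments": {
  "plan": [0,0,0,0,0,0,0,0,0,0,0,0,0,0,0,0,0,0,-10,0,0,0,-30,0,0,0,-40,0,0,0,-40,0,0,0,0,-0.057,0,0,0,-0.0565],
  "hand": 0.06
}}

```text
time_s: 9.45
ee_pos: [0.5129, -0.1439, 0.1294]
eef_rot: [-3.14, 0.002, -2.921]
force: [0.6, 0.1, -0.2]
grip_width: 0.0494
grip_force: 0.0
```

Request:
{"name": "apply_moves", "arguments": {
  "plan": [4,22,0,0,5,28,0,0,5,28,0,0,5,28,0,0,5,28,0,0,3,21.5,0,0,0,0,0,0,0,0,0,0]
}}

```text
time_s: 10.25
ee_pos: [0.4526, 0.0021, 0.128]
eef_rot: [-3.141, 0.001, -2.922]
force: [0.2, -0.6, -0.5]
grip_width: 0.0495
grip_force: 0.0
```

```bash
python3 - <<'E'
from tip import *
tip(); print()
a=np.radians(6)
for n in("scene","top"):
    for w in(np.load(n+"0.npz"),camera(n)):
        w=cloud(w)*1e3
        X=w[...,0]*np.cos(a)+w[...,1]*np.sin(a); Y=-w[...,0]*np.sin(a)+w[...,1]*np.cos(a); z=w[...,2]
        b=519*np.cos(a)-213*np.sin(a)
        m=(abs(X-b)<25)&(abs(z-36)<2.5)&(Y>-330)&(Y<-170); 
        k=(abs(X-b)<25)&(abs(z-70)<2)&(Y>-330)&(Y<-150)
        s=(abs(X-b)<40)&(abs(z-41)<3)&(Y>-168)&(Y<-140)
        f=lambda q,p=[2,98]:(np.percentile(q,p).round(1) if len(q) else None)
        print(n,"carr",f(Y[m]),"knob",f(X[k]),f(Y[k]),"world",w[k].mean(0).round(1),"stop",f(Y[s]))
E
```

```text
[452.6   2.1 128. ] [ 0.2 -0.6 -0.5] 0.04954629417651762 0.0
142 143 [436, 35, 196] 143 146 [434, 33, 189] 144 149 [436, 35, 178] 145 151 [435, 34, 173] 146 152 [436, 33, 170] 147 152 [436, 30, 171] 148 153 [437, 29, 168] 149 154 [437, 26, 167] 150 155 [437, 24, 165] 151 154 [440, 24, 165] 152 153 [443, 24, 166] 153 151 [449, 26, 165] 154 150 [452, 26, 165] 171 150 [450, -24, 194] 172 153 [448, -27, 189] 173 157 [448, -27, 178] 174 160 [448, -27, 168] 175 160 [451, -28, 166] 176 160 [451, -30, 167] 177 159 [451, -34, 173] 178 158 [452, -36, 176] 179 157 [456, -35, 174] 180 155 [462, -33, 173] 181 153 [465, -34, 176] 221 327 [452, -44, -833] 
scene carr [-301.3 -233.6] knob [484.2 503.6] [-277.2 -257.9] world [ 518.6 -214.7   70.3] stop [-163.7 -152.5]
scene carr [-232.9 -171.1] knob [484.  503.9] [-207.6 -190. ] world [ 512.  -146.2   70.1] stop [-165.8 -152.7]
top carr [-300.  -232.4] knob [484.7 501.9] [-276.5 -257. ] world [ 519.1 -213.    70.1] stop [-162.6 -151.4]
top carr [-231.8 -171.3] knob [484.7 502.5] [-207.  -189.1] world [ 511.5 -144.5   70.1] stop [-165.  -151.3]
```

The carriage sits at the stop: its top edge is at -164 and the stop face at about -164. The knob is now at (0.5118, -0.1453), which matches the gripped pose. Next I'll lower over the matching leaf, aiming for a reported z of 0.014 (true tip 0.051).

Request:
{"name": "apply_moves", "arguments": {
  "plan": [0,-1,30,0,0,0,30,0,0,0,20,0,0,0,15,0,0,0,10,0,0,0,6,0,0,0,3,0,0,0,0,0,0,0,0,0]
}}

```text
time_s: 11.3
ee_pos: [0.4529, 0.0011, 0.0139]
eef_rot: [-3.141, 0.001, -2.923]
force: [-0.7, 0.0, 0.3]
grip_width: 0.0497
grip_force: 0.0
```

Request:
{"name": "apply_moves", "arguments": {
  "plan": [0,0,0,0,0,0,0,0,0,0,0,0,0,0,0,0,0,0,0,0,0,0,0,0],
  "hand": -1,
  "squeeze": 30
}}

```text
time_s: 11.9
ee_pos: [0.4526, 0.0012, 0.0134]
eef_rot: [-3.142, 0.0, -2.923]
force: [-1.3, 0.2, 1.1]
grip_width: 0.0199
grip_force: 30.0
```

Request:
{"name": "apply_moves", "arguments": {
  "plan": [0,0,-5,0,0,0,-15,0,0,0,-30,0,0,0,-30,0,0,0,-20,0,0,0,0,0.057,0,0,0,0.057,0,0,0,0]
}}

```text
time_s: 12.7
ee_pos: [0.4525, 0.0012, 0.1136]
eef_rot: [-3.142, 0.0, -3.038]
force: [-0.5, -0.4, -1.7]
grip_width: 0.02
grip_force: 30.0
```

```bash
python3 - <<'E'
from h import *
for n in("top","scene"):
    w=cloud(np.load(n+"0.npz")); m=(w[...,2]>.12)&(w[...,2]<.6)&(abs(w[...,0]-.56)<.13)&(abs(w[...,1]+.1)<.16)
    print(n,m.sum(),w[m].min(0) if m.any() else 0)
E
```

```text
top 1355 [ 0.54072826 -0.25984104  0.12211532]
scene 1302 [ 0.64693019 -0.25998876  0.12002863]
```

```bash
python3 - <<'E'
from h import *
w=cloud(np.load("top0.npz")); m=(w[...,2]>.12)&(w[...,2]<.7)&(abs(w[...,0]-.56)<.13)&(abs(w[...,1]+.1)<.16)
p=w[m]
for a in np.arange(.53,.69,.02):
    q=p[(p[:,0]>=a)&(p[:,0]<a+.02)]
    if len(q): print(a.round(2),len(q),"z",q[:,2].min().round(3),np.median(q[:,2]).round(3),q[:,2].max().round(3),"y",q[:,1].min().round(3),q[:,1].max().round(3))
E
```

```text
0.53 1487 z 0.559 0.643 0.696 y -0.26 -0.092
0.55 4365 z 0.572 0.681 0.7 y -0.26 -0.111
0.57 2425 z 0.616 0.688 0.7 y -0.26 -0.154
0.59 2766 z 0.621 0.683 0.7 y -0.26 -0.138
0.61 1933 z 0.581 0.663 0.69 y -0.26 -0.13
0.63 823 z 0.256 0.665 0.677 y -0.26 -0.125
0.65 626 z 0.252 0.64 0.665 y -0.26 -0.16
0.67 1060 z 0.122 0.369 0.64 y -0.26 -0.126
```

The plant hangs at z > 0.55, so it's clear of the wrist here. Moving above the jamb gap.

Request:
{"name": "apply_moves", "arguments": {
  "plan": [-6,-12,0,0,-13,-21,0,0,-16,-26,0,0,-16,-26,0,0,-16,-26,0,0,-16,-26,0,0,-10,-17,0,0,-6.3,-9.8,0,0,0,0,0,0,0,0,0,0]
}}

```text
time_s: 13.7
ee_pos: [0.568, -0.1511, 0.1131]
eef_rot: [3.141, -0.001, -3.037]
force: [0.4, 0.5, -0.9]
grip_width: 0.0199
grip_force: 30.0
```

Request:
{"name": "apply_moves", "arguments": {
  "plan": [0,0,12,0,0,0,8,0,0,0,4,0,0,0,0,0,0,0,0,0]
}}

```text
time_s: 14.2
ee_pos: [0.5684, -0.1513, 0.0895]
eef_rot: [-3.142, 0.0, -3.037]
force: [-0.2, 0.3, -2.0]
grip_width: 0.0198
grip_force: 30.0
```

```bash
python3 - <<'E'
from h import *
o=monitor.get_obs(); print(o["ee_pos"],o["force"])
c=camera("scene"); np.savez("scene3.npz",**c)
cv2.imwrite("pics/g.png",cv2.resize(c["image"][120:225,215:335],None,fx=5,fy=5,interpolation=2)[...,::-1])
E
```

```text
[ 0.56839676 -0.15127809  0.08945797] [-0.23805628  0.29119242 -1.99958562]
```

View pics/g.png

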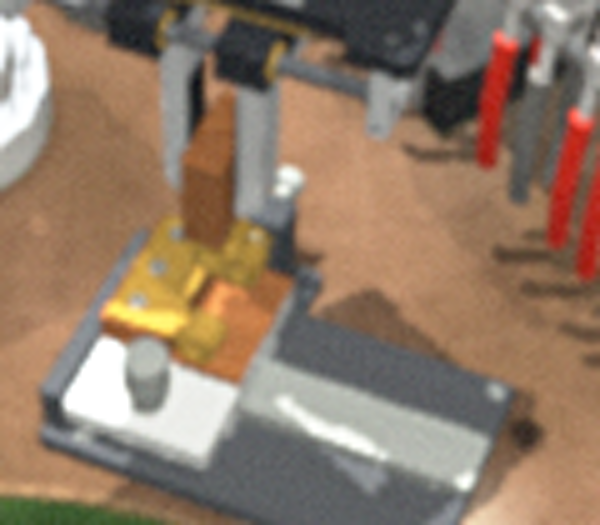

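The picture shows the leaf held upright above the jamb block at (208,190), the jamb knuckles at (200,335) and (245,260), and the carriage against the stop bar. I'll measure the leaf relative to the knuckles in this same view.

```bash
cat > meas.py <<'E'
from h import *
import sys
c=np.load(sys.argv[1]); w=cloud(c)*1e3
a=np.radians(6); d=w[...,:2]-[568.5,-151.3]
X=d[...,0]*np.cos(a)+d[...,1]*np.sin(a); Y=-d[...,0]*np.sin(a)+d[...,1]*np.cos(a); Z=w[...,2]
hs=cv2.cvtColor(c["image"],cv2.COLOR_RGB2HSV)
f=lambda q:np.percentile(q,[1,10,50,90,99]).round(1)
near=(abs(X)<45)&(abs(Y)<25)
zu=float(sys.argv[2])
col=hs[...,1]>110
m=near&col&(Z>zu+31)&(Z<zu+80); print("strip",m.sum(),"X",f(X[m]),"Y",f(Y[m]))
e=m&(X<-17); print(" near end face X",f(X[e]),"Y",f(Y[e]),"; side face Y",f(Y[m&(X>-15)]))
m=near&col&(Z>zu-1)&(Z<zu+21); print("knuckle",m.sum(),"X",f(X[m]) if m.any() else 0,"Y",f(Y[m]) if m.any() else 0,"Z",f(Z[m]) if m.any() else 0)
for s,n in((-1,"near"),(1,"far")):
    m=(X*s>12)&(X*s<45)&(abs(Y)<14)&(Z>55)&(Z<66)&(hs[...,0]>14); print(n,"jamb knuckle",m.sum(),"X",f(X[m]),"Y",f(Y[m]),"Ztop",f(Z[m]))
m=(abs(X)<45)&(Y>8)&(Y<50)&(abs(Z-58)<4);print("plate X",f(X[m]),"Y",f(Y[m]))
E
python3 meas.py scene3.npz 82; echo; cat > cap.py <<'E'
from h import *
np.savez("s4.npz",**camera("scene")); np.savez("t4.npz",**camera("top"))
E
python3 cap.py; python3 meas.py t4.npz 82
```

```text
strip 150 X [-22.5 -21.9 -20.6 -14.5  -6.1] Y [-11.  -10.7  -4.6   4.4   7.1]
 near end face X [-22.6 -22.  -20.8 -19.4 -17.6] Y [-10.9 -10.   -2.7   4.5   7.2] ; side face Y [-11.  -10.8 -10.6 -10.1  -1.1]
knuckle 61 X [-12.2 -11.5  -7.7   6.4  11.2] Y [-10.4  -9.8  -6.5   4.9   8. ] Z [ 83.4  86.4  94.3  99.9 101.6]
near jamb knuckle 77 X [-31.4 -30.8 -24.7 -16.  -14. ] Y [-10.   -8.4   1.4  12.1  13.7] Ztop [55.3 57.  59.6 62.6 64.5]
far jamb knuckle 62 X [17.1 18.7 38.3 43.2 44.8] Y [-13.7 -10.7  -5.9   0.9   5.5] Ztop [55.4 56.7 60.4 64.1 65.1]
plate X [-32.5 -29.4  -8.2  17.3  30.2] Y [ 9.4 13.6 28.4 40.1 44.9]
Traceback (most recent call last):
  File "meas.py", line 11, in <module>
    m=near&col&(Z>zu+31)&(Z<zu+80); print("strip",m.sum(),"X",f(X[m]),"Y",f(Y[m]))
                                                              ~^^^^^^
  File "meas.py", line 7, in <lambda>
    f=lambda q:np.percentile(q,[1,10,50,90,99]).round(1)
               ~~~~~~~~~~~~~^^^^^^^^^^^^^^^^^^^
IndexError: index -1 is out of bounds for axis 0 with size 0
```

The leaf's knuckle spans X -12..+11 and the gap's edges are at about ±16. The leaf's side face gives a Y centre of -0.6, against a scene bias of about -1 seen on the knob. It's aligned within about 1 mm, so I'll lower 40 mm to reported z 0.0494 (grasp height + 36 mm).

Request:
{"name": "apply_moves", "arguments": {
  "plan": [0,0,6,0,0,0,6,0,0,0,4,0,0,0,3,0,0,0,3,0,0,0,2,0,0,0,2,0,0,0,2,0]
}}

```text
time_s: 15.15
ee_pos: [0.5684, -0.1514, 0.0613]
eef_rot: [-3.141, 0.0, -3.037]
force: [0.1, -0.9, -0.5]
grip_width: 0.0198
grip_force: 30.0
```

Request:
{"name": "apply_moves", "arguments": {
  "plan": [0,0,2,0,0,0,2,0,0,0,2,0,0,0,2,0,0,0,2,0,0,0,1,0,0,0,0,0,0,0,0,0]
}}

```text
time_s: 15.95
ee_pos: [0.5684, -0.1514, 0.0504]
eef_rot: [-3.142, 0.0, -3.037]
force: [0.1, 0.0, -0.7]
grip_width: 0.0194
grip_force: 30.0
```

Request:
{"name": "apply_moves", "arguments": {
  "plan": [0,0,0.5,0,0,0,0.5,0,0,0,0,0,0,0,0,0]
}}

```text
time_s: 16.35
ee_pos: [0.5684, -0.1514, 0.0494]
eef_rot: [-3.142, 0.0, -3.037]
force: [-0.3, -0.6, -2.0]
grip_width: 0.0198
grip_force: 30.0
```

```bash
python3 cap.py; python3 meas.py s4.npz 42; python3 - <<'E'
from h import *
o=monitor.get_obs(); print(o["ee_pos"],o["force"],o["grip_width"])
c=np.load("s4.npz"); w=cloud(c)*1e3
a=np.radians(6); d=w[...,:2]-[511.6,-145.2]; r=np.hypot(d[...,0],d[...,1]); k=(r<14)&(abs(w[...,2]-70)<2); print("knob",w[k].mean(0))
s=(abs(w[...,0]-565)<35)&(abs(w[...,1]+152)<25)&(w[...,2]>110)&(w[...,2]<130); print("leaf top pts",np.percentile(w[s][:,2],[50,90,99]) if s.any() else 0)
cv2.imwrite("pics/i.png",cv2.resize(c["image"][120:225,215:335],None,fx=5,fy=5,interpolation=2)[...,::-1])
E
```

```text
strip 139 X [-22.7 -21.7 -20.6 -15.2  -8.2] Y [-11.1 -10.7  -3.7   5.9   8.5]
 near end face X [-22.7 -21.8 -20.9 -19.7 -18.1] Y [-10.9 -10.   -2.2   5.9   8.3] ; side face Y [-11.1 -10.9 -10.7 -10.4  12.8]
knuckle 301 X [-31.6 -29.9 -15.6  17.7  31.3] Y [-22.9 -18.7  -7.1  20.4  24.4] Z [41.2 41.5 54.7 60.5 62.1]
near jamb knuckle 74 X [-32.2 -30.8 -25.2 -16.9 -15.6] Y [-10.2  -8.5   0.6  12.2  13.8] Ztop [55.6 56.5 59.7 62.6 64.5]
far jamb knuckle 8 X [16.  19.4 41.4 43.7 44. ] Y [-13.5 -13.2 -11.5  -9.4  -7.7] Ztop [55.1 55.3 58.7 62.7 63.6]
plate X [-31.6 -29.6 -12.8  11.3  24. ] Y [ 8.9 14.1 29.3 40.7 44.6]
[ 0.56838539 -0.15141104  0.0493964 ] [-0.60761041  0.59155584 -1.55271529] 0.019813366223461505
knob [ 512.31793119 -146.59900275   70.28907248]
leaf top pts [123.48569183 126.36801416 129.60500899]
```

View pics/i.png

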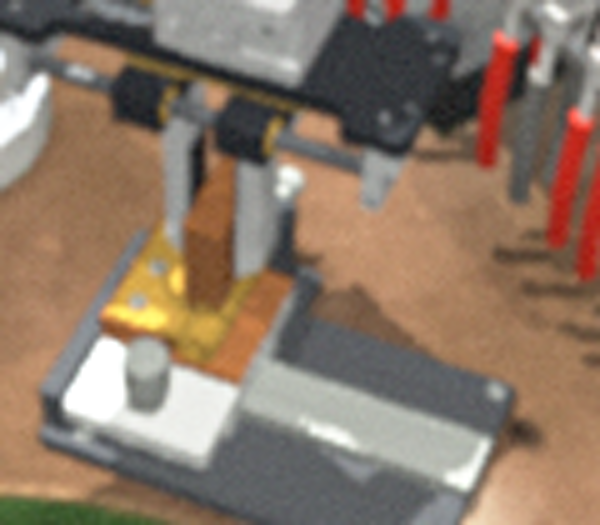

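The leaf stands upright in the gap between the two jamb knuckles at (208,290). The carriage is tight against the stop bar, contact force is about zero, and the alignment agrees within about 1 mm. Handing in.

```bash
python3 -c "
from station import ctrl; print(ctrl.hand_in())"
```

```text
the job is handed in; nothing more can be done
None
```

I pushed the carriage to its end stop and lowered the single-knuckle leaf into the jamb gap, still gripped upright and aligned to about 1 mm by camera; the job is handed in, with no verdict returned.

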